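# Grease the tilted nipple of a bearing in the welding bay

## Task

Slide the push grease gun, held by its handle, forward out of the slot of its rack and press its coupler squarely onto the bearing's tilted grease nipple until it snaps on. Keep pushing along the nipple until the gun's spring-loaded snout is in by about 10 of its 12 mm, and finish while holding it pressed in like that, without letting go. Leave the hammer, the can and the steel angle alone.

Things in the scene. Friction and masses are not known exactly. Their poses are not given: they have to be found in the camera images.
- gun_grip (a point): Centre of the black square handle of the push grease gun (0.45 kg, 190 mm long, hanging upright in the rack). z = the gun's long axis, from coupler to handle. Handle 26 x 26 mm, faces square to x and y, reaching 36 mm above and below this point. Below it: round flange, diameter 56 mm, 36 to 44 mm below; barrel, diameter 34 mm, 44 to 110 mm below; coupler mouth 154 mm below.
- coupler_seat (a point): Point on the gun's axis inside the steel coupler where the nipple's ball centre lies once snapped on: 16.5 mm inside the mouth, 137.5 mm below gun_grip while the snout is out. z towards the handle. It moves with the snout. Coupler 24 mm in diameter, flared mouth about 25 mm wide inside that guides the ball in, bore 16 mm.
- snout (a joint): How far the snout (coupler and its rod) is pushed into the gun's barrel, m: 0 = fully out (as it hangs), 0.012 = stop. Its spring resists with 9 N from the start, 13.5 N at 0.009, 15 N at 0.012, and pushes it out again when the push ends. Snapping on takes about 5 to 7 N, so the coupler snaps on first, then the snout moves in.
- rack_seat (a point): Point in the grey fixed rack on the hanging gun's axis, at the flange's underside, 130 mm above the bench. -x = the rack's open front, z up. The flange is caught between ledges and keeper strips (4 mm free above it, 2 mm each side): the gun cannot be lifted out, only slid level along -x, 65 mm or more. Slot between keepers 40 mm wide.
- rack: The rack as a whole, bolted down; origin on the bench 130 mm below rack_seat, same axes. Its highest part, the keepers, ends 147 mm above the bench. 90 mm wide; arms end 32 mm in front of the origin, back 50 mm behind it. Foot plate 10 mm thick, 110 mm wide, from 55 mm in front to 75 mm behind.
- nipple_ball (a point): Centre of the ball head (diameter 14 mm) of the steel grease nipple on the bearing housing, about 129 mm above the bench. z = the nipple's axis, outwards; it leans 25 degrees from vertical. Snapped on, the gun's axis lies on this axis with gun_grip 137.5 mm out along z, less what the snout is pushed in. The gun's turn about it does not matter.
- nipple: The nipple as a whole: neck 8 mm in diameter under the ball, on a hexagon 22 mm wide whose top is 22 mm below the ball's centre. Same axes as nipple_ball, origin 32 mm below it along z.
- bearing: Grey pillow-block bearing bolted to the bench: foot 64 mm (x) by 170 mm (y), 22 mm high; round housing 96 mm in diameter, 60 mm wide, lying along y, top 106 mm above the bench; steel shaft stub, diameter 34 mm, 150 mm long, along y. Origin at the centre of the underside, z up; the nipple leans towards -x.
- gun: The whole grease gun; origin at the coupler's mouth with the snout out, 154 mm below gun_grip, same axes.
- hammer: Bystander: a hammer, 200 mm long, lying along its x on the bench; leave it.
- can: Bystander: a plain steel can, diameter 68 mm, 85 mm high, origin at its underside; leave it.
- angle: Bystander: an offcut of angle steel, 70 x 50 mm and 50 mm high, lying on one leg, origin at its underside; leave it.
Mind the look-alikes: they are no part of the job. Leave any purple look-alike of the bearing alone. Leave any brown look-alike of the gun alone.

How it is judged (in metres and radians):
On the way, in this order (a step that is already met when the one before it is completed fails the run):
1. the gun is slid out of the rack and held by the fingers (horizontal distance between gun_grip and rack_seat above 0.055 m and contact force between gun and rack below 0.1 N and contact force between the fingers and gun above 2 N), for 0.1 s.
2. the coupler has snapped onto the nipple, square to it (distance between coupler_seat and nipple_ball below 0.0035 m and angle between the z axis of gun and the z axis of nipple, either way round below 0.14 rad), for 0.1 s.
At the end, for the whole second after the job is handed in: Coupler snapped on (ball within 3.5 mm of its seat), gun within 8 degrees of the nipple axis, snout pushed in more than 7.5 mm, nipple pressed with more than 6 N, gun gripped by the fingers, clear of the rack and at rest, through the last second (all of step 2 and value of joint snout above 0.0075 m and contact force between gun and nipple above 6 N and contact force between the fingers and gun above 2 N and contact force between gun and rack below 0.1 N and linear speed of gun below 0.02 m/s); the arm keeps its last pose, push and grip.
It fails at once if a bystander was moved by more than 25 mm (distance of any of hammer, can, angle from where it was at the start of the episode above 0.025 m).
It also fails if it takes over 48 s, if anything falls off the work surface, if the arm or the gripper's body presses on something with over 40 N, if the wrist force passes 120 N, or if a joint passes its speed limit or range.

## Robot

A 6-joint arm with a two-finger parallel gripper is mounted at the origin on the work surface. World frame = base frame: x ahead of the robot, y to its left, z up, the work surface at z = 0. Lengths are in mm, angles in degrees, forces in N, time in s.
With the tool pointing down it reaches from about 325 to 925 mm from the base axis. Payload 3.1 kg.
Tool frame: the origin (TCP) lies at the very end of the fingers, on their centre line; the grasp point (between the pads) lies grasp_offset behind it (grasp_offset is the distance from the TCP to the grasp point, in mm); z points along the fingers, y is the line along which they close (so a half turn about z gives the same grasp; the last joint's range is limited). The gripper opens to 85 mm and grips with 20 to 120 N. Pads are 22 mm wide; open, the fingers measure 114 mm over their backs; the gripper's body (76 mm by 85 mm) begins 54 mm behind the grasp point. The pads swing forward as they close: fully open they stand 13 mm farther back than shut.
Start: joints at [70.29, 12.427, 92.441, -0, 75.132, -6.429], TCP at [143.561, 608.301, 231.3] pointing down, gripper open.
Joint ranges: [-157.48, 157.48], [-44.54, 120.13], [17.64, 146.25], [-64.5, 244.5], [7.68, 150.69], [-147.95, 147.95]. Speed limits (degrees/s): [159.86, 159.86, 180, 180, 180, 180].

## Interface

Orientations are given as [roll, pitch, yaw] about the fixed x, y, z axes, in that order (R = Rz(yaw) Ry(pitch) Rx(roll)).
In Python, from station import * gives the robot as it stands. Calls block until the motion is done:
- goto(position, orientation): joint-space move of the TCP to a pose.
- move_l(position, attitude=None, speed=150): straight line of the TCP; attitude=None keeps the orientation; speed is the mean speed in mm/s.
- move_j(angles): joint-space move.
- grip(opening, squeeze=None): finger opening in mm; squeeze is the grip in N (None keeps the last); returns when the fingers have stopped.
- wait(seconds).
- solve_ik(position, orientation): joint angles nearest the present ones, or None.
- get_obs(): the state.
- get_image(name): name is "side" or "top" or "wrist"; returns the picture (480x640x3 uint8, red, green, blue); there is no depth.
- get_calibration(name): a dict with "fx", "fy", "cx", "cy" (pixels), "D" ([k1, k2, p1, p2, k3] as OpenCV has them; the pictures are not rectified), "R" (3x3) and "t" (3): a world point X has camera coordinates R X + t; the wrist camera has in their place "mount" (4x4, takes a point from camera to tool coordinates, whose origin is the TCP and whose axes are the flange's). Camera axes: x right, y down, z forward; pixel columns grow to the right and rows downward; lengths in mm; the calibration is good to about 2 mm. A picture is of the moment at which its call begins: read the wrist's pose just before it. get_calibration takes no time and is no camera call.
A pose or a line that the arm cannot do raises Unreachable and nothing moves.
- sign_off(): hands the job in; it is judged then, once.
Trained networks look in the newest picture that a camera, given by its name, has taken for a name from the list of things; names that differ only in an ending like _2 or _b are one class to them, and where a whole thing is asked for, a point or a joint stands for the part that bears it (a point fixed in the world has none). Each returns a list of dicts, best first, with "score" (0 to 1); they miss things now and then, are a little off and sometimes report something else, mostly with a low value. They report only what shows in the picture. A call takes as long as a camera call. They do not tell look-alikes from the thing itself.
- spot_in(name, camera): "extent" ([centre column, centre row, width, height] in pixels, round what is visible of it).
- regions_of(name, camera): "region" (480x640 bool, what is visible of it) and "extent" ([centre column, centre row, width, height] in pixels, round what is visible of it).
The state is a dict: "t": time; "joint_pos": joint angles; "qvel": joint speeds; "effort": joint torques, N m; "tcp_pos": TCP position; "ee_rot": TCP orientation; "wrist_force": force on the tool from outside, world axes, zero at the start; "moment": the same for the moment, N m; "grip_width": finger opening in mm; "grip_force": force on a finger pad.
Only numpy, scipy, OpenCV 4.12 (cv2) and the standard library are available. Lean on these libraries where they do the work, as an engineer would, in place of code of your own. Each camera call takes 0.05 s, during which the arm holds its last target. There are 200 camera calls.

## Working session

There is one attempt and no reset: what is moved stays moved. The work goes in short steps, each a Python script; the robot and the scene stay as the last script left them, time stands still between calls to the robot, and variables do not carry over. Pictures are saved under pics/ and viewed, at most 10 in all, crops included, and the job is handed in when it is done.

```bash
ls; mkdir -p pics
python3 - <<'E'
from station import *
import cv2,numpy as np
o=get_obs();print(o)
for c in("side","top","wrist"):
    im=get_image(c);cv2.imwrite(f"pics/{c}0.png",im[:,:,::-1]);k=get_calibration(c);print(c,{a:np.round(b,3).tolist() for a,b in k.items()})
    for n in("gun","gun_grip","rack","nipple","nipple_ball","bearing","hammer","can","angle"):
        try:print(c,n,[(round(d["score"],2),np.round(d["extent"]).tolist()) for d in spot_in(n,c)][:3])
        except Exception as e:print(c,n,repr(e)[:80])
E
```

```text
pics
{'t': 0.0, 'joint_pos': array([ 7.02902495e+01,  1.24754680e+01,  9.25300585e+01, -3.56299423e-04,
        7.51329849e+01, -6.42984087e+00]), 'qvel': array([ 0.04333978, -0.08163726, -0.02630565, -0.04874108,  0.02335408,
       -0.10821681]), 'effort': array([-2.02945914e-03, -3.96862543e+01, -3.03843248e+01, -3.62978699e-04,
        9.77678283e-03,  7.22927808e-06]), 'tcp_pos': array([143.27922942, 607.50125588, 229.96784988]), 'ee_rot': array([-1.79862321e+02, -1.51694089e-02,  1.66720164e+02]), 'wrist_force': array([-0.71322383, -0.33859583,  0.14610785]), 'moment': array([-0.03078085, -0.02266115, -0.01145205]), 'grip_force': 0.0, 'grip_width': 85.28821089291415}
side {'fx': 466.644, 'fy': 466.644, 'cx': 318.877, 'cy': 241.806, 'D': [-0.077, 0.0, 0.0, 0.0, 0.0], 'R': [[-0.791, -0.612, 0.009], [-0.411, 0.521, -0.748], [0.453, -0.595, -0.663]], 't': [460.6, 364.092, 671.357]}
side gun [(0.73, [240.0, 289.0, 31.0, 89.0]), (0.58, [207.0, 347.0, 42.0, 85.0])]
side gun_grip [(0.6, [239.0, 288.0, 32.0, 85.0]), (0.59, [204.0, 346.0, 42.0, 88.0])]
side rack []
side nipple [(0.55, [3
[... 834 characters left out ...]
177.0, 12.0, 7.0])]
top nipple_ball [(0.6, [414.0, 256.0, 11.0, 14.0])]
top bearing [(0.81, [413.0, 252.0, 73.0, 51.0]), (0.63, [432.0, 179.0, 70.0, 56.0]), (0.46, [304.0, 186.0, 25.0, 36.0])]
top hammer [(0.9, [306.0, 264.0, 37.0, 81.0])]
top can [(0.88, [305.0, 184.0, 29.0, 35.0])]
top angle [(0.57, [311.0, 343.0, 21.0, 34.0])]
wrist {'fx': 415.096, 'fy': 415.096, 'cx': 319.424, 'cy': 248.269, 'D': [-0.011, 0.0, 0.0, 0.0, 0.0], 'mount': [[-0.0, -0.962, -0.274, 68.852], [1.0, -0.0, -0.0, -0.468], [0.0, -0.274, 0.962, -143.708], [0.0, 0.0, 0.0, 1.0]]}
wrist gun []
wrist gun_grip []
wrist rack []
wrist nipple []
wrist nipple_ball []
wrist bearing []
wrist hammer []
wrist can []
wrist angle []
```

View pics/side0.png

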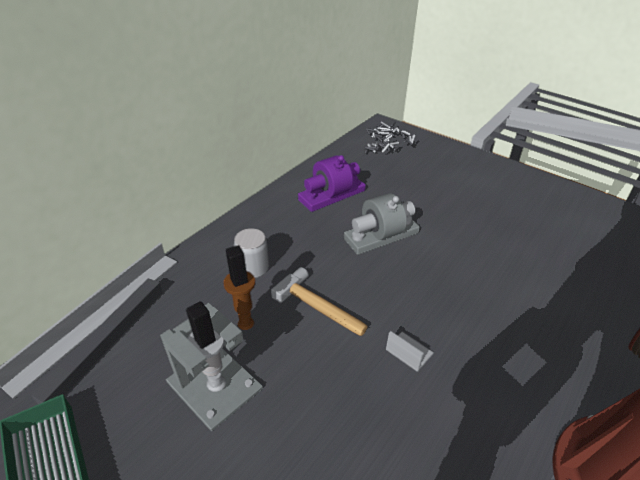

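View pics/top0.png

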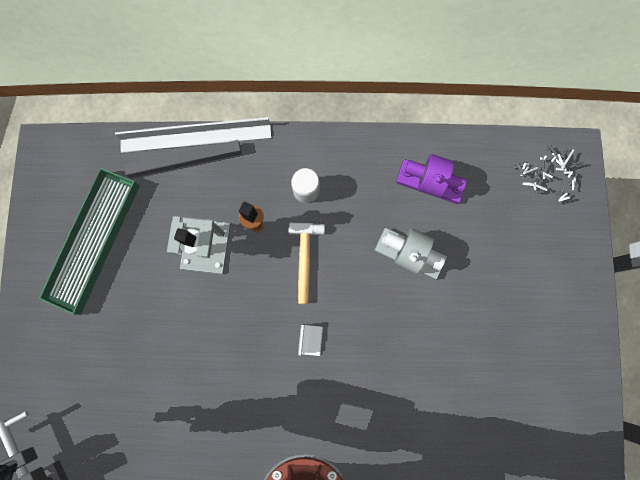

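Candidates for the gun: the grey one with a black handle in the rack (side 201,325; top 186,238), and the brown look-alike (side 238,270; top 250,213), which I reject. Candidates for the bearing: grey (side 381,223; top 413,252; ball at about side 393,203 / top 416,257), and purple (side 332,183; top 432,179), which I reject. One close composite crop to check this choice.

```bash
cat > h.py <<'E'
from station import *
import cv2,numpy as np
from scipy.spatial.transform import Rotation as Ro
def cam(name,obs=None):
    k=get_calibration(name);K=np.array([[k["fx"],0,k["cx"]],[0,k["fy"],k["cy"]],[0,0,1.]]);D=np.array(k["D"],float)
    if "R" in k: return K,D,np.array(k["R"],float),np.array(k["t"],float)
    T=np.eye(4);T[:3,:3]=Ro.from_euler("xyz",obs["ee_rot"],degrees=True).as_matrix();T[:3,3]=obs["tcp_pos"]
    W=np.linalg.inv(T@np.array(k["mount"]));return K,D,W[:3,:3],W[:3,3]
def ray(c,uv):
    K,D,R,t=c;p=cv2.undistortPoints(np.array([[uv]],float),K,D)[0,0]
    d=R.T@np.array([p[0],p[1],1]);return -R.T@t,d/np.linalg.norm(d)
def atz(c,uv,z):
    o,d=ray(c,uv);return o+d*(z-o[2])/d[2]
def tri(*cu):
    A=0;b=0;L=[ray(c,u) for c,u in cu]
    for o,d in L: M=np.eye(3)-np.outer(d,d);A=A+M;b=b+M@o
    X=np.linalg.solve(A,b);return X,[np.linalg.norm(np.cross(X-o,d)) for o,d in L]
def proj(c,X):
    K,D,R,t=c;return cv2.projectPoints(np.array(X,float).reshape(-1,1,3),cv2.Rodrigues(R)[0],t,K,D)[0].reshape(-1,2)
E
python3 - <<'E'
from h import *
s=cam("side");t=cam("top")
print("handle",tri((s,(201,325)),(t,(186,238))),atz(t,(186,238),174+36))
print("ball",tri((s,(393,203)),(t,(416,257))),atz(t,(416,257),129))
print("brown",atz(t,(250,212),200),"can",atz(t,(305,180),85),"angle",atz(t,(311,340),25),"hammer",atz(t,(305,228),20))
S=cv2.imread("pics/side0.png");T=cv2.imread("pics/top0.png")
f=lambda im,x,y:cv2.resize(im[y:y+75,x:x+100],(400,300),interpolation=cv2.INTER_CUBIC)
S2=cv2.resize(S[285:435,130:330],(400,300),interpolation=cv2.INTER_CUBIC)
cv2.imwrite("pics/c1.png",np.vstack([np.hstack([S2,f(S,335,180)]),np.hstack([f(T,150,205),f(T,363,215)])]))
E
```

```text
handle (array([600.86219975, 257.61464955, 172.95769751]), [np.float64(1.2378838288903362), np.float64(1.2378838288901794)]) [593.25916776 245.9006475  210.        ]
ball (array([ 573.58263006, -252.00639658,  108.03978863]), [np.float64(1.4103652752185236), np.float64(1.4103652752184321)]) [ 569.33476517 -248.2548504   129.        ]
brown [652.03017572 115.43506174 200.        ] can [758.9652251    4.46685213  85.        ] angle [381.08034476 -13.44038911  25.        ] hammer [655.04895715   4.93727675  20.        ]
```

View pics/c1.png

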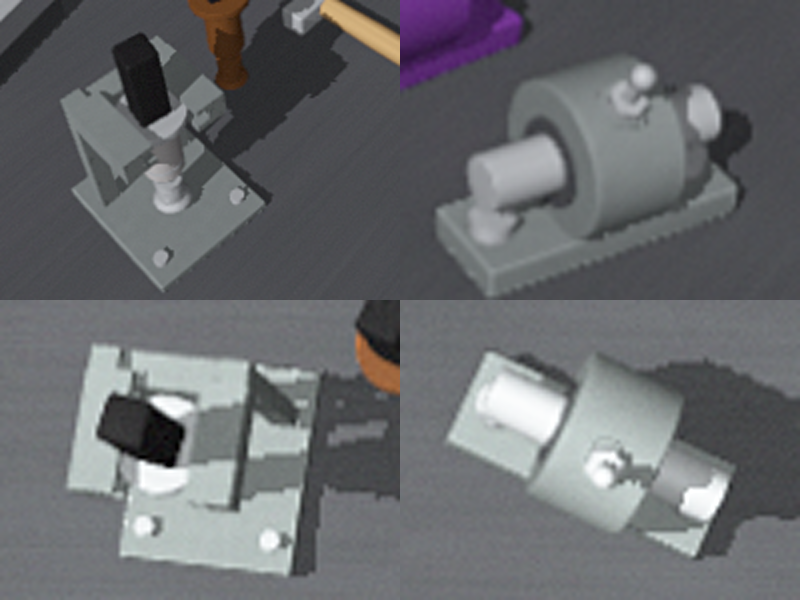

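The crop confirms it. The grey gun is in the rack (side crop, handle 145,80), and the slot opens towards the foot bolts, roughly world -x. The grey bearing's ball is at about top pixel (413,257) and side pixel (396,199). Next I move the wrist camera over both.

Run:
```python
from h import *
import pickle
try: print("go",grasp_offset)
except Exception as e: print(e)
s=cam("side");t=cam("top")
print("ball",tri((s,(395.7,198.7)),(t,(413,256.7))),atz(t,(413,256.7),129))
d={}
goto([500,330,330],[180,0,172])
for n,p,y in(("rk",[575,246,300],172),("nb",[560,-248,260],160)):
    if n=="nb": goto([560,0,330],[180,0,172])
    goto(p,[180,0,y]);o=get_obs();im=get_image("wrist");cv2.imwrite(f"pics/{n}.png",im[:,:,::-1]);d[n]=o
    c=cam("wrist",o);print(n,o["t"],o["tcp_pos"],o["ee_rot"])
    for q in(("gun_grip","rack") if n=="rk" else("nipple","nipple_ball","bearing")):
        print(q,[(round(e["score"],2),np.round(e["extent"],1).tolist()) for e in spot_in(q,"wrist")][:3])
pickle.dump(d,open("obs.pkl","wb"))
A=[cv2.imread(f"pics/{n}.png") for n in d]
```

```text
go 18.700000000000003
ball (array([ 568.02431741, -242.46609457,  128.43752416]), [np.float64(2.183817953643631), np.float64(2.1838179536438482)]) [ 569.95506541 -241.49394243  129.        ]
rk 3.7333 [574.76313412 246.14666429 299.13787677] [ 1.79998934e+02 -1.03316588e-01  1.71983111e+02]
gun_grip [(0.89, [211.2, 343.4, 62.8, 129.0]), (0.67, [341.8, 261.4, 59.5, 101.3])]
rack [(0.61, [340.2, 246.7, 125.5, 155.8])]
nb 5.8667 [ 560.71438726 -246.62346081  260.34389075] [1.79947381e+02 2.42993297e-02 1.60090950e+02]
nipple [(0.96, [324.9, 249.9, 37.4, 33.2])]
nipple_ball [(0.93, [325.2, 247.7, 36.9, 36.8])]
bearing [(0.94, [329.8, 414.9, 156.2, 67.3]), (0.78, [322.2, 256.1, 184.1, 119.4])]
```

View pics/rk.png

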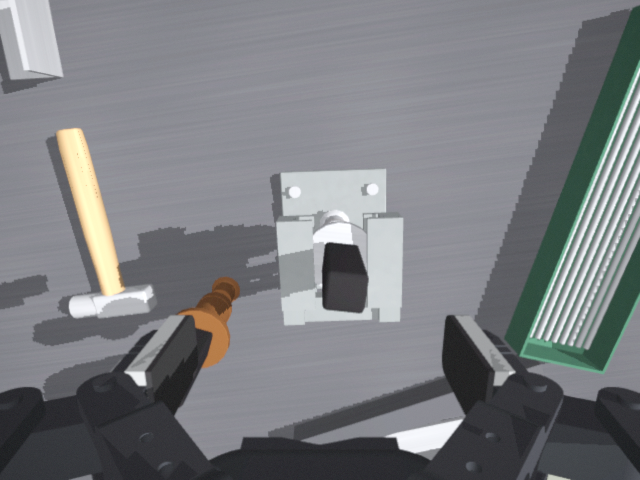

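View pics/nb.png

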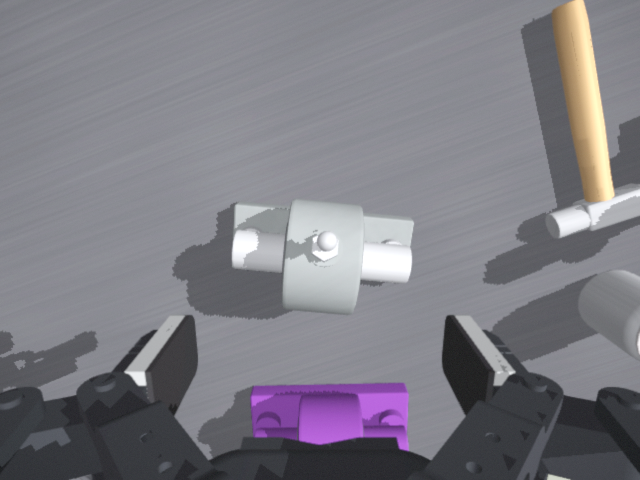

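Wrist view 1: rack foot front edge runs (281,173)-(385,170), keeper fronts at (278,220) and (402,215), handle top around (345,292). Wrist view 2: ball at (326,241), hexagon at about (325,253), foot edge (237,205)-(412,219). The nipple leans towards the robot side.

Run:
```python
from h import *
import pickle
d=pickle.load(open("obs.pkl","rb"));c=cam("wrist",d["rk"]);b=cam("wrist",d["nb"]);s=cam("side");t=cam("top")
def ang(v):return np.degrees(np.arctan2(v[1],v[0]))
P=[atz(c,u,10) for u in((281,173),(385,170))];print("footfront",P,np.linalg.norm(P[1]-P[0]),ang(P[1]-P[0]))
Q=[atz(c,u,147) for u in((278,220),(402,215))];print("keepers",Q,np.linalg.norm(Q[1]-Q[0]),ang(Q[1]-Q[0]))
# edge fits of keepers sides left (278,220)-(283,325), right (402,215)-(400,321)
for a,e in(((278,220),(284,325)),((402,215),(400,321))):
    A,E=atz(c,a,147),atz(c,e,147);print("side",A,E,np.linalg.norm(E-A),ang(E-A))
H=[atz(c,u,210) for u in((326,305),(364,310),(365,277),(327,274))];print("handle top",np.round(H,1),np.mean(H,0))
print("ball",atz(b,(327,241),129),tri((b,(327,241)),(s,(395.7,198.7)),(t,(413,256.7))))
F=[atz(b,u,22) for u in((237,205),(412,219))];print("foot",F,np.linalg.norm(F[1]-F[0]),ang(F[1]-F[0]))
S=[atz(b,u,75) for u in((240,232),(410,246))];print(ang(S[1]-S[0]))
# predicted hex centre and handle overlays for yaw hypotheses
B=atz(b,(327,241),129)
for y in(-25,-20,-15,-10):
    z=np.array([-np.sin(.4363)*np.cos(np.radians(y)),-np.sin(.4363)*np.sin(np.radians(y)),np.cos(.4363)]);print(y,proj(b,[B,B-22*z]))
g=cv2.imread("pics/rk.png")[160:340,220:460];n=cv2.imread("pics/nb.png")[190:320,220:420]
cv2.imwrite("pics/c2.png",np.hstack([cv2.resize(g,(400,300),interpolation=2),cv2.resize(n,(400,300),interpolation=2)]))
```

```text
footfront [array([542.55369284, 210.07011678,  10.        ]), array([554.46790355, 316.6086613 ,  10.        ])] 107.20265801376242 83.6191216739535
keepers [array([564.29530604, 216.67319785, 147.        ]), array([573.18082692, 306.28342842, 147.        ])] 90.04968575461503 84.33720811770961
side [564.29530604 216.67319785 147.        ] [647.54076564 207.37278904 147.        ] 83.76338190696838 -6.374804427317909
side [573.18082692 306.28342842 147.        ] [656.7963879 297.5296293 147.       ] 84.07253438833251 -5.976582700788119
handle top [[608.  245.  210. ]
 [614.5 267.5 210. ]
 [593.4 270.4 210. ]
 [588.4 248.3 210. ]] [601.06105747 257.77609166 210.        ]
ball [ 566.43282741 -243.59705386  129.        ] (array([ 567.74978338, -243.12351394,  127.72709688]), [np.float64(1.121471495231255), np.float64(1.6551852182145717), np.float64(2.7530201578596336)])
foot [array([ 532.77963902, -318.38272092,   22.        ]), array([ 600.9802112 , -169.14399525,   22.        ])] 164.08386661208414 65.4400837815399
65.21471739065232
-25 [[327.         241.        ]
 [325.33303164 246.17808012]]
-20 [[327.         241.        ]
 [326.43090959 246.2256587 ]]
-15 [[327.         241.        ]
 [327.52936292 246.18088522]]
-10 [[327.         241.        ]
 [328.62023866 246.0440842 ]]
```

View pics/c2.png

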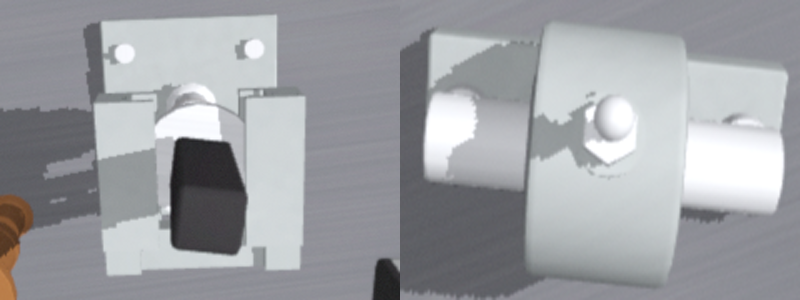

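Everything checks: keeper width 90.0 mm, and rack origin (600.6,258.1) against handle (601,257.8). Rack yaw is -6°. Bearing yaw is about -24.7°, with the ball at about (567,-243.3,128.5). Next: grasp and slide out.

Run:
```python
from h import *
def st(m):
    o=get_obs();print(m,round(o["t"],2),o["tcp_pos"].round(1),o["ee_rot"].round(1),o["wrist_force"].round(1),round(o["grip_width"],1),round(o["grip_force"],1));return o
A=[180,0,174];p=np.array([600.8,258.0]);x=np.array([.9945,-.1045])
goto([520,-100,340],A);goto([*p,300],A)
st("above")
move_l([*p,158],A,speed=80);st("down")
grip(20,80);o=st("grip")
z=158-18.7
move_l([*p,159.5],A,speed=20);st("lift")
q=p-x*25;move_l([*q,159.5],A,speed=50);st("slide25")
q=p-x*95;move_l([*q,159.5],A,speed=80);wait(.25);st("out")
for c in("side","top","wrist"):cv2.imwrite(f"pics/{c}1.png",get_image(c)[:,:,::-1])
```

```text
above 8.18 [601.3 256.5 300. ] [-180.     0.   173.9] [-0.1 -0.5 -0.4] 85.0 0.0
down 10.1 [601.2 258.1 158.7] [1.80e+02 1.00e-01 1.74e+02] [-0.6 -0.3  0.2] 85.5 0.0
grip 10.68 [601.1 258.2 158.6] [180.   0. 174.] [-1.   0.2  2.7] 25.3 79.2
lift 10.93 [600.1 257.8 158.6] [-1.80e+02 -1.00e-01  1.74e+02] [-0.4 -0.3 -1.6] 25.5 78.9
slide25 11.57 [575.6 260.6 159.3] [-180.   -0.  174.] [ 0.1  0.1 -5.8] 25.7 78.5
out 12.85 [506.7 267.8 159.4] [180.   0. 174.] [-0.5 -0.1 -4.6] 24.9 78.5
```

```bash
cat >> h.py <<'E'
yw=np.radians(-24.7);B=np.array([567.0,-243.3,128.5])
n=np.array([-np.sin(.43633)*np.cos(yw),-np.sin(.43633)*np.sin(yw),np.cos(.43633)])
ty=np.array([-np.sin(yw),np.cos(yw),0]);tx=np.cross(ty,-n)
ATT=Ro.from_matrix(np.column_stack([tx,ty,-n])).as_euler("xyz",degrees=True)
def st(m):
    o=get_obs();print(m,round(o["t"],2),o["tcp_pos"].round(1),o["ee_rot"].round(1),o["wrist_force"].round(1),"ax",round(float((o["wrist_force"]+[0,0,4.5])@n),1),round(o["grip_width"],1),round(o["grip_force"],1));return o
E
python3 - <<'E'
from h import *
print(ATT,n)
o=get_obs();p=o["tcp_pos"]
move_l([p[0]-10,p[1],340],speed=150);st("up")
goto([480,20,350],[180,0,165])
goto(B+n*(122+90),ATT)
move_l(B+n*(122+40),ATT,speed=60);wait(.3);o=st("pre")
im=get_image("wrist");cv2.imwrite("pics/w2.png",im[:,:,::-1]);c=cam("wrist",o)
for e in spot_in("nipple_ball","wrist")[:2]:print(e["score"],np.round(e["extent"]))
print("ball pred",proj(c,[B]), "mouth pred",proj(c,[o["tcp_pos"]-n*(122-0+16.5)]))
s=cam("side");S=get_image("side")[:,:,::-1];cv2.imwrite("pics/s2.png",S)
t=cam("top");T=get_image("top")[:,:,::-1];cv2.imwrite("pics/t2.png",T)
R=Ro.from_euler("xyz",o["ee_rot"],degrees=True).as_matrix()
for nm,k in(("side",s),("top",t)):
    print(nm,proj(k,[B,o["tcp_pos"]+R[:,2]*138.6,o["tcp_pos"]+R[:,2]*30]).round(1).tolist())
u=proj(s,[B])[0].astype(int);v=proj(t,[B])[0].astype(int)
f=lambda I,q:cv2.resize(I[q[1]-75:q[1]+45,q[0]-50:q[0]+50],(400,480),interpolation=2)
print(u,v);cv2.imwrite("pics/c3.png",np.hstack([f(S,u),cv2.resize(im[100:340,220:420,::-1],(400,480))]))
E
```

```text
[180.          24.99986747 155.3       ] [-0.38395024  0.17659738  0.90630876]
up 14.36 [495.8 267.6 338.3] [-1.799e+02 -1.000e-01  1.740e+02] [-0.1  1.  -5.4] ax -0.6 25.4 78.4
pre 17.52 [ 504.9 -214.8  275.8] [-180.    25.   155.3] [-0.2 -0.3 -5.5] ax -0.9 25.1 78.4
0.76 [319. 209.  35.  16.]
ball pred [[320.10159575 223.93799249]] mouth pred [[320.10434666 231.81132402]]
side [[395.3, 198.5], [399.2, 192.5], [419.6, 162.5]]
top [[413.8, 258.0], [414.0, 260.7], [414.6, 275.1]]
[395 198] [413 258]
```

View pics/c3.png

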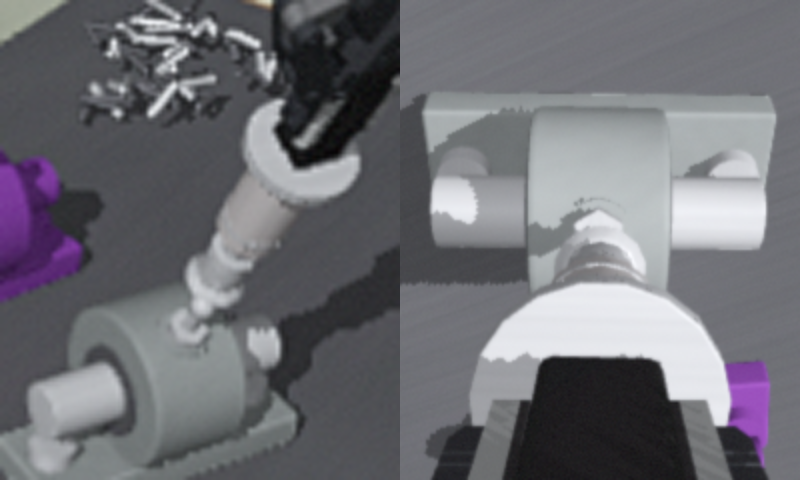

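The coupler lines up with the ball in both views: side crop mouth (213,290) over ball (203,302), and wrist columns match at about 600. Pressing along the axis now.

Run:
```python
from h import *
o=get_obs();L0=(o["tcp_pos"]-B)@n;off=0
for d in(20,8,4,2,0,-2,-4,-6):
    move_l(B+n*(122+d),ATT,speed=25);o=st(d)
    e=o["tcp_pos"]-B;print("  along",round(e@n-122,1),"lat",round(e@ty,1),round(e@tx,1))
    f=(o["wrist_force"]+[0,0,4.5])
    print("  latF",round(f@ty,1),round(f@tx,1))
    if f@n>13.2 or abs(f@ty)>12 or abs(f@tx)>12: break
```

```text
20 18.67 [ 512.4 -218.1  257.1] [180.   25.  155.3] [ 0.4  0.3 -5.2] ax -0.7 25.1 78.4
  along 20.0 lat 0.0 0.2
  latF 0.4 0.1
8 19.3 [ 517.  -220.3  245.5] [180.   25.  155.3] [ 0.5 -0.6 -7.3] ax -2.8 25.2 78.8
  along 7.3 lat -0.0 0.4
  latF -0.4 0.6
4 19.61 [ 518.2 -220.8  241.3] [180.   24.9 155.3] [  2.1  -0.7 -11.1] ax -6.9 24.9 78.7
  along 2.9 lat 0.0 1.0
  latF 0.2 0.8
2 19.86 [ 519.  -221.2  240.4] [-180.    24.9  155.3] [-0.8 -0.7 -8.3] ax -3.3 25.0 78.8
  along 1.7 lat -0.0 0.6
  latF -1.0 2.0
0 20.11 [ 520.1 -221.8  239.6] [-180.    25.   155.3] [-4.8  0.7 -4.1] ax 2.3 25.1 79.8
  along 0.5 lat -0.0 -0.2
  latF -1.3 4.0
-2 20.36 [ 521.4 -222.3  239.3] [-180.    25.1  155.3] [-7.7  3.6  2.6] ax 10.0 25.4 79.2
  along -0.3 lat -0.0 -1.3
  latF 0.1 4.8
-4 20.61 [ 522.3 -222.8  237.9] [-180.    25.1  155.3] [-7.9  3.5  3. ] ax 10.4 25.3 79.2
  along -2.0 lat -0.0 -1.7
  latF -0.1 4.6
-6 20.86 [ 523.4 -223.2  236.6] [-180.    25.2  155.3] [-7.   2.6  4.4] ax 11.2 25.3 79.3
  along -3.8 lat -0.0 -2.1
  latF -0.6 3.0
```

Run:
```python
from h import *
a,b=-6.,0.
for i in range(8):
    o=get_obs();e=o["tcp_pos"]-B;al=e@n-122;lt=e@tx
    if al<-9.6: break
    a-=min(2,al+10); b-=np.clip(lt,-.7,.7)
    move_l(B+n*(122+a)+tx*b,ATT,speed=20);wait(.15)
    o=st(round(a,1));e=o["tcp_pos"]-B;f=o["wrist_force"]+[0,0,4.5]
    print("  along",round(e@n-122,1),"lat",round(e@tx,1),"F",round(f@tx,1),round(f@ty,1))
    if f@n>14.8: break
wait(.5);o=st("hold")
for nm in("side","wrist"):
    I=get_image(nm)[:,:,::-1];cv2.imwrite(f"pics/{nm}3.png",I)
    if nm=="side":u=proj(cam("side"),[B])[0].astype(int);S=cv2.resize(I[u[1]-75:u[1]+45,u[0]-50:u[0]+50],(400,480),interpolation=2)
cv2.imwrite("pics/c4.png",np.hstack([S,cv2.resize(I[100:340,220:420],(400,480))]))
```

```text
-8.0 21.27 [ 523.8 -223.4  235. ] [-180.    25.2  155.3] [-7.3  3.   4.2] ax 11.3 25.4 79.3
  along -5.4 lat -1.9 F 3.5 -0.3
-10.0 21.68 [ 524.3 -223.7  233.4] [-180.    25.3  155.3] [-7.8  3.8  5.6] ax 12.8 25.2 79.4
  along -7.1 lat -1.8 F 3.6 0.2
-12.0 22.08 [ 524.8 -223.9  231.7] [-180.    25.3  155.3] [-7.2  4.   7. ] ax 13.9 24.9 79.5
  along -8.8 lat -1.6 F 2.6 0.6
-13.2 22.48 [ 525.  -224.   230.8] [-180.    25.4  155.3] [-7.8  3.2  6.8] ax 13.8 25.2 79.6
  along -9.8 lat -1.4 F 2.9 -0.3
hold 22.98 [ 525.  -224.   230.8] [-180.    25.4  155.3] [-8.1  2.6  7.2] ax 14.2 25.1 79.6
```

View pics/c4.png

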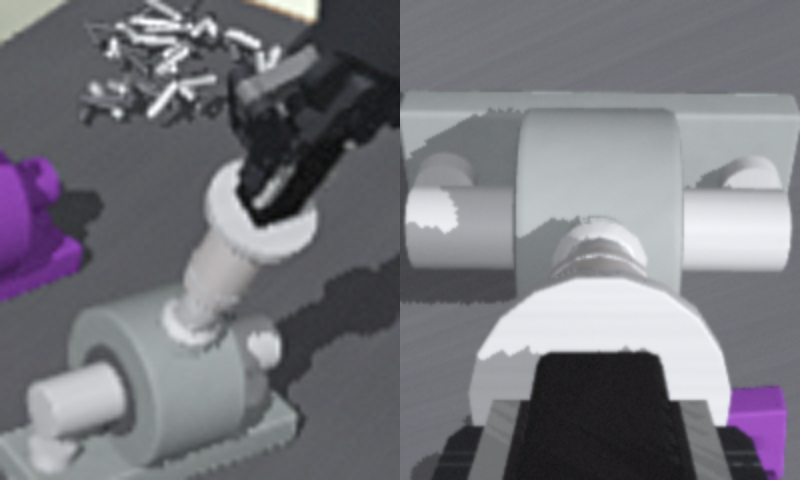

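The coupler covers the ball and sits on the hexagon (side crop 190,325). The snout is visibly shortened. Axial force is 14 N, which means about 10 mm in. Handing in.

```bash
python3 -c "
from h import *
print(sign_off())"
```

```text
the job is handed in; nothing more can be done
None
```

I slid the gun out of its rack and snapped it onto the nipple. I handed the job in at about 23 s while still gripping it, with the snout in about 10 mm at about 14 N (estimated from arm position and wrist force); the judge's verdict was not shown.

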